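# Count to the third bay of the jar rack

### The arm

A 7-joint arm with a two-finger parallel gripper is mounted at the origin on the work surface. World frame = base frame: x ahead of the robot, y to its left, z up, the work surface at z = 0. Lengths are in mm, angles in rad, forces in N, time in s.
With the tool pointing down it reaches from about 400 to 875 mm from the base axis. Payload 4.4 kg.
Tool frame: the origin (TCP) lies midway between the tips of the shut fingers; the grasp point (between the pads) lies 19 mm behind it (ctrl.pinch_z is the distance from the TCP to the grasp point, in mm); z points along the fingers, y is the line along which they close (so a half turn about z gives the same grasp; the last joint's range is limited). The gripper opens to 85 mm and grips with 20 to 120 N. Pads are 22 mm wide; open, the fingers measure 114 mm over their backs; the gripper's body (76 mm by 85 mm) begins 54 mm behind the grasp point. The pads swing forward as they close: fully open they stand 13 mm farther back than shut.
Start: joints at [1.11, 0.628, 0.038, 1.517, -0.027, 0.996, -0.02], TCP at [250.033, -600.001, 231.313] pointing down, gripper open.
Joint ranges: [-3.06, 3.06], [-0.37, 2.12], [-1.25, 1.32], [0.18, 2.47], [-1.1, 4.24], [0.23, 1.98], [-2.94, 2.94]. Speed limits (rad/s): [2.57, 2.57, 3.14, 3.14, 3.14, 3.14, 3.14].

### API

Orientations are given as [roll, pitch, yaw] about the fixed x, y, z axes, in that order (R = Rz(yaw) Ry(pitch) Rx(roll)).
In Python, from cell import read_state, cams, order, ctrl gives the robot as it stands.
- The arm moves only by the tool move_arm, never from a script. Its argument "targets" is text: rows parted by semicolons, each of 7 numbers parted by spaces: the gripper's target within -1 to 1 (fully open at 1, half-way at 0, shut at -1), then the shift along the tool's x, y, z in cm, then the turn, a rotation vector about the tool's x, y, z in degrees. A call has 1 to 5 rows; each row shifts and turns the commanded pose from where the row before left it, along the tool's axes as they then stand; what a row does not reach is not made up. A row lasts 1/12 s, in which the tool goes at most 41.7 mm and 7.16 degrees, less where a joint would pass 70% of its speed; a pose out of reach is approached as far as the arm can. A call with a gripper value outside its range is refused whole. The fingers move at their own pace and stop on an object; the grip force is fixed at half the most. Time passes only in rows, so rows that do not move let the fingers close. It gives the time, the measured TCP pose, the force, the opening and the grip force at its end, in the units of the state.
- read_state(): the state, without advancing time (a new reading comes with each control period).
- cams.get_image(name): name is "side" or "top"; returns a dict with "color" (420x560x3 uint8, red, green, blue), "fovy" (degrees; the focal length in pixels is half the picture's height over the tangent of half this angle, whatever the lens; pixels are square), "cx", "cy" (the principal point, pixels), "k1" (the pictures are not rectified: a ray, as slopes to the right and down, at radius r is drawn at 1 + k1 r^2 times it, then the intrinsics apply), "rvec" (rotation vector, rad) and "tvec" (3), from world to camera coordinates, as OpenCV has them. Camera axes: x right, y down, z forward; pixel columns grow to the right and rows downward; lengths in mm; the calibration is good to about 2 mm. A picture is of the moment at which its call begins. There is no depth.
- order.finish_job(): hands the job in; it is judged then, once.
The state is a dict: "clock": time; "qpos": joint angles; "qd": joint speeds; "tau": joint torques, N m; "eef_pos": TCP position; "tool_rot": TCP orientation; "force": force on the tool from outside, world axes, zero at the start; "torque": the same for the moment, N m; "width": finger opening in mm; "gripper_force": force on a finger pad.
Only numpy, scipy, OpenCV 4.12 (cv2) and the standard library are available. Lean on these libraries where they do the work, as an engineer would, in place of code of your own. Each camera call takes 0.05 s, during which the arm holds its last target. There are 200 camera calls.

### The job

On the packing bench, count off the gaps of the divider rack with the tip of the closed fingers: run along the steel rail on top of its back wall from the end where the ball-topped post stands, touching the rail over the first, the second and the third gap in turn. Then push the loose jar that stands in front of the rack into that third gap, until it rests against the back wall, keeping it upright on the bench the whole way and never lifting it. Leave the tin, the bowl and the brush as they are, and finish with the hand clear.

Things in the scene. Friction and masses are not known exactly. Their poses are not given: they have to be found in the camera images.
- rack: white divider rack, fixed, in mm: 80 deep (x), 328 wide (y). Five dividers 8 thick, 45 high, at y = +160, +80, 0, -80, -160, from noses at x = -40 to the back wall (front face x = +32); four gaps 72 wide between them, centred y = +120, +40, -40, -120, open on top and to the robot (-x), no floor: jars slide on the bench. Rail segments tab1-4 top the wall. Origin: bench level, centre; +x into the gaps.
- tab1: steel rail segment 24 mm deep (rack x), 72 mm long (rack y), 15 mm thick, over the back of the gap at the rack's +y end (robot's left). Origin: centre of its underside, 45 mm above the bench; its top, the face to touch, is 60 mm above the bench. In the rack frame at x = +38 mm, y = +120 mm. Fixed to the rack.
- tab2: steel rail segment 24 mm deep (rack x), 72 mm long (rack y), 15 mm thick, over the back of the gap next to the +y end gap. Origin: centre of its underside, 45 mm above the bench; its top, the face to touch, is 60 mm above the bench. In the rack frame at x = +38 mm, y = +40 mm. Fixed to the rack.
- tab3: steel rail segment 24 mm deep (rack x), 72 mm long (rack y), 15 mm thick, over the back of the gap next to the -y end gap. Origin: centre of its underside, 45 mm above the bench; its top, the face to touch, is 60 mm above the bench. In the rack frame at x = +38 mm, y = -40 mm. Fixed to the rack.
- tab4: steel rail segment 24 mm deep (rack x), 72 mm long (rack y), 15 mm thick, over the back of the gap at the rack's -y end (robot's right). Origin: centre of its underside, 45 mm above the bench; its top, the face to touch, is 60 mm above the bench. In the rack frame at x = +38 mm, y = -120 mm. Fixed to the rack.
- post: steel post 12 mm thick, 24 mm ball on top, 100 mm high, fixed beside one end of the rack (rack x = +15 mm, y = +182 or -182 mm). Counting starts at this end: post at +y: first, second, third gap are those of tab1, tab2, tab3; post at -y: those of tab4, tab3, tab2. Origin: centre of its underside.
- foot: plain steel block, 30 x 24 x 30 mm high, fixed at the rack's other end. Origin: centre of its underside.
- jar: round amber glass jar with a steel lid, 56 mm in diameter, 58 mm high, 0.18 to 0.35 kg, loose on the bench in front of the rack: the thing to push. Straight-sided from 5 to 24 mm up; push it low so that it does not tip. Origin: centre of its underside, z up. Against the back wall its axis is at x = +4 mm in the rack frame.
- tin: small round closed aluminium tin, 52 mm in diameter, 40 mm high, loose, standing in the rack's end gap at -y. Bystander. Origin: centre of its underside.
- bowl: open steel bowl, 100 mm across the rim, 45 mm high, loose, to the left (+y) of the rack. Bystander. Origin: centre of its underside.
- brush: pastry brush lying on the bench to the right (-y) of the rack, loose. Bystander. Origin: near its middle, on its underside.
There are look-alikes about, which are no part of the job. Leave any black or green look-alike of the jar alone. Of the things that look like the post, take the one that is farthest to the robot's right at the start.

How it is judged (in metres and radians):
On the way, in this order (a step that is already met when the one before it is completed fails the run):
1. the fingers touch the rail over the first gap from the post (((y of post in the frame of rack above 0 m and contact force between the fingers and tab1 above 0.3 N) or (y of post in the frame of rack below 0 m and contact force between the fingers and tab4 above 0.3 N))), for 0.05 s.
2. the fingers touch the rail over the second gap from the post (((y of post in the frame of rack above 0 m and contact force between the fingers and tab2 above 0.3 N) or (y of post in the frame of rack below 0 m and contact force between the fingers and tab3 above 0.3 N))), for 0.05 s.
3. the fingers touch the rail over the third gap from the post (((y of post in the frame of rack above 0 m and contact force between the fingers and tab3 above 0.3 N) or (y of post in the frame of rack below 0 m and contact force between the fingers and tab2 above 0.3 N))), for 0.05 s.
4. the jar stands in the third gap against the back wall (x of jar in the frame of rack between -0.004 and 0.012 m and height (world z) of jar below 0.005 m and angle between jar's own z axis and vertical below 0.08 rad and ((y of post in the frame of rack above 0 m and y of jar in the frame of rack between -0.06 and -0.02 m) or (y of post in the frame of rack below 0 m and y of jar in the frame of rack between 0.02 and 0.06 m))), for 0.2 s.
At the end, for the whole second after the job is handed in: the jar stands upright (within 0.08 rad) and at rest on the bench in the third gap from the post, its axis within 20 mm of the gap's centre line and its side within 8 mm of the back wall (all of step 4 and linear speed of jar below 0.01 m/s); the robot touches nothing.
It fails at once if the jar is lifted 10 mm off the bench (height (world z) of jar above 0.01 m).
It fails at once if the jar is tipped by more than 0.35 rad (angle between jar's own z axis and vertical above 0.35 rad).
It fails at once if the tin is moved by more than 25 mm (distance of tin from where it was at the start of the episode above 0.025 m).
It fails at once if the bowl is moved by more than 25 mm (distance of bowl from where it was at the start of the episode above 0.025 m).
It fails at once if the brush is moved by more than 25 mm (distance of brush from where it was at the start of the episode above 0.025 m).
It also fails if it takes over 64 s, if anything falls off the work surface, if the arm or the gripper's body presses on something with over 40 N, if the wrist force passes 120 N, or if a joint passes its speed limit or range.

## Working session

There is one attempt and no reset: what is moved stays moved. The work goes in short steps, Python scripts to look and compute and a tool call to move; the robot and the scene stay as the last step left them, time stands still between calls to the robot, and variables do not carry over. Pictures are saved under pics/ and viewed, at most 10 in all, crops included, and the job is handed in when it is done.

Besides the shell and the picture viewer there is one more tool, called after "Emit:" as name(argument=value, ...), one argument or row to a line, values as JSON. move_arm: Moves the arm, as the interface text tells. Its arguments: {"type":"object","properties":{"targets":{"type":"string"}},"required":["targets"]}

```bash
ls; mkdir -p pics; cat > h.py <<'E'
import numpy as np,cv2
from cell import read_state,cams,order,ctrl
def cam(n):
    d=cams.get_image(n);return d
def ray(d,u,v):
    f=d["color"].shape[0]/2/np.tan(np.radians(d["fovy"])/2)
    x=np.array([(u-d["cx"])/f,(v-d["cy"])/f]);y=x.copy()
    for _ in range(20): y=x/(1+d["k1"]*(y@y))
    R=cv2.Rodrigues(np.array(d["rvec"],float))[0];t=np.array(d["tvec"],float).ravel()
    return -R.T@t,R.T@np.array([y[0],y[1],1])
def onz(d,u,v,z):
    c,r=ray(d,u,v);return c+r*(z-c[2])/r[2]
def proj(d,p):
    f=d["color"].shape[0]/2/np.tan(np.radians(d["fovy"])/2)
    R=cv2.Rodrigues(np.array(d["rvec"],float))[0];t=np.array(d["tvec"],float).ravel()
    q=R@np.array(p,float)+t;s=q[:2]/q[2];s=s*(1+d["k1"]*(s@s));return s*f+[d["cx"],d["cy"]]
E
python3 - <<'E'
from h import *
for n in("top","side"):
    d=cam(n);cv2.imwrite(f"pics/{n}0.png",d["color"][...,::-1])
    print(n,d["fovy"],d["cx"],d["cy"],d["k1"],ray(d,280,210))
print(read_state())
E
```

```text
pics
top 50.19111977895868 283.98989594090517 208.57912621938075 -0.031636354253244015 (array([ 334.86647677,    1.62165682, 1081.06787015]), array([ 0.18869909,  0.00968593, -0.98203261]))
side 47.91488397660716 270.5707799192281 210.45389107253703 -0.14957712943061374 (array([6.37696264e-01, 6.35198568e+02, 7.43165141e+02]), array([ 0.47138361, -0.61476745, -0.63265907]))
{'clock': 0.1, 'qpos': array([ 1.11022043,  0.62924475,  0.03846569,  1.518284  , -0.02698098,
        0.99628483, -0.01998866]), 'qd': array([ 0.00019779, -0.00269634, -0.0004453 , -0.00306599, -0.0002992 ,
       -0.00015336,  0.0010326 ]), 'tau': array([ 3.23005806e-03, -5.64522994e+01,  1.23060130e+00, -1.93970954e+01,
        1.13726850e-02,  5.43979229e-03,  1.99390136e-06]), 'eef_pos': array([ 249.7859349 , -599.47960974,  230.48206745]), 'tool_rot': array([-3.13989083e+00,  4.51695893e-05,  3.94780329e-01]), 'force': array([ 1.03173941,  0.18818873, -0.083547  ]), 'torque': array([-0.04112769,  0.01479417,  0.02419717]), 'gripper_force': 0.0, 'width': 85.3720847203673}
```

View pics/top0.png

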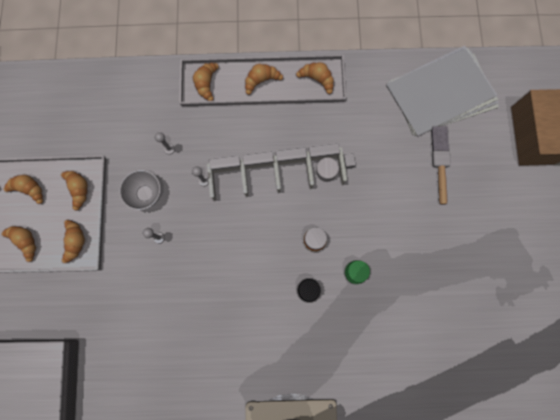

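View pics/side0.png

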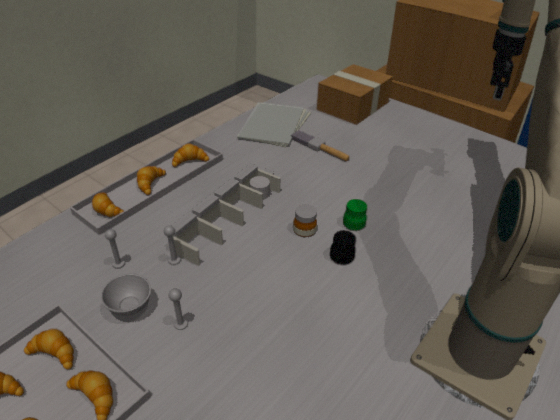

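The top view shows three ball posts with balls at (161,138), (149,233) and (198,173). The third is farthest right, at the rack's +y end, so I take that one and count tab1, tab2, tab3. The jar-like things are the steel-lidded amber jar (316,238), a black one (309,290) and a green one (357,272). The tin stands in the -y end gap at (327,168). Next is one close crop to check the choice and measure.

```bash
python3 - <<'E'
from h import *
d=cam("top");c=d["color"][...,::-1]
k=c[130:270,185:370];cv2.imwrite("pics/crop.png",cv2.resize(k,None,fx=4,fy=4,interpolation=cv2.INTER_CUBIC))
E
```

```text
(no output)
```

View pics/crop.png

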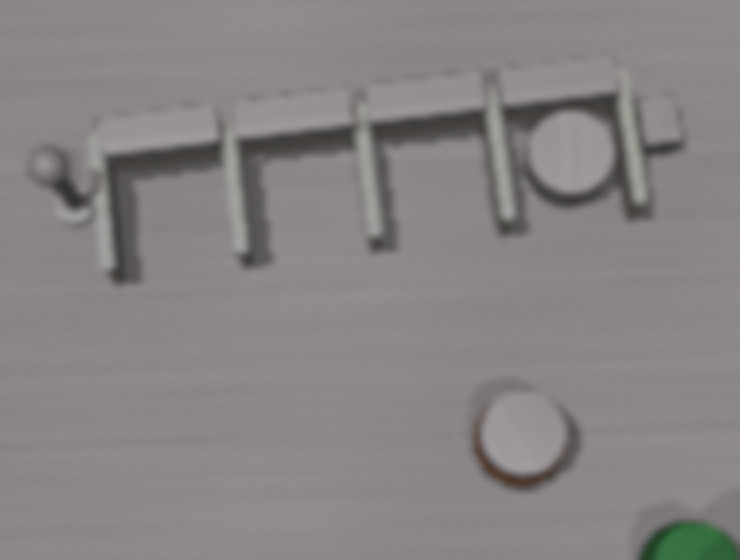

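The crop shows the five noses at crop (108,270) to (639,209), four rail tops behind them, and the ball and base of the post at the left end. The jar is a steel lid with an amber rim at (525,432), and the tin sits in the right-hand gap. Now I'll fit the rack pose from these points.

```bash
python3 - <<'E'
from h import *
d=cam("top")
P=lambda U,V,z: onz(d,(U+.5)/4-.5+185,(V+.5)/4-.5+130,z)
pts=[];mod=[]
for (U,V),y in zip([(108,270),(241,258),(376,244),(509,222),(639,209)],[160,80,0,-80,-160]): pts.append(P(U,V,45)[:2]);mod.append((-40,y))
tabs=[[(97,120),(215,104),(215,140),(105,157)],[(237,107),(350,90),(355,124),(240,138)],[(370,90),(480,73),(487,107),(373,122)],[(498,70),(612,58),(618,91),(503,104)]]
for t,y in zip(tabs,[120,40,-40,-120]):
    for (U,V),m in zip(t,[(50,y+36),(50,y-36),(26,y-36),(26,y+36)]): pts.append(P(U,V,60)[:2]);mod.append(m)
A=np.array(mod,float);B=np.array(pts)
a=A-A.mean(0);b=B-B.mean(0)
th=np.arctan2((a[:,0]*b[:,1]-a[:,1]*b[:,0]).sum(),(a*b).sum())
R=np.array([[np.cos(th),-np.sin(th)],[np.sin(th),np.cos(th)]]);t=B.mean(0)-R@A.mean(0)
print("rack",t,th,np.degrees(th)); print(np.round((B-t)@R-A,1).tolist())
W=lambda x,y:R@[x,y]+t
for i,y in enumerate([120,40,-40]): print("tab",i+1,W(38,y))
for n,p in dict(jar=P(525,432,58),post=P(47,165,88),base=P(75,212,3),tin=P(571,152,40),green=onz(d,357,271,50)).items(): print(n,p,(p[:2]-t)@R)
print("final",W(4,-40),"entry",W(-90,-40))
s=cam("side")
for n,p in dict(jartop=[*P(525,432,58)[:2],58],ball=[*P(47,165,88)[:2],88],nose3=[*W(-40,0),45],noseR=[*W(-40,-160),45],noseL=[*W(-40,160),45]).items(): print(n,proj(s,p))
E
```

```text
rack [623.71348644  17.6927304 ] 0.09698153779128933 5.556632806129374
[[1.2, -0.1], [-1.4, 0.8], [-3.0, 0.4], [0.4, 0.3], [-1.4, 2.4], [-0.7, -0.2], [0.3, 1.1], [2.1, 3.4], [0.0, -2.8], [-3.2, -3.7], [-1.2, 0.4], [1.5, 0.0], [1.5, -3.4], [-2.7, -3.4], [-0.5, 2.3], [2.1, 1.0], [1.4, -2.7], [0.0, -0.6], [-1.0, 2.9], [2.1, 2.4], [2.7, -0.7]]
tab 1 [649.91537344 140.80837164]
tab 2 [657.66174015  61.18429361]
tab 3 [665.40810687 -18.43978442]
jar [464.56108722 -68.94955929  58.        ] [-166.79407505  -70.82449485]
post [622.77045982 201.38345752  88.        ] [ 16.84810136 182.91887275]
base [616.62970488 200.71011257   3.        ] [ 10.67100226 182.84329861]
tin [ 635.54070761 -104.82739516   40.        ] [-9.19280208e-02 -1.23089625e+02]
green [ 386.29133086 -160.21522855   50.        ] [-253.53325668 -154.08247654]
final [631.5678737  -21.73199028] entry [538.00958201 -30.83397117]
jartop [306.28785652 210.23003458]
ball [169.09196161 230.69306192]
nose3 [243.54539803 210.75222043]
noseR [280.91581528 178.01029677]
noseL [198.71418641 250.13405033]
```

The residuals are within about 3 mm. The post comes out at rack (17,183), as specified, and the jar lid and ball project onto the side view correctly. The green and black jars are off the path. I'll shut the fingers and align the tool yaw with the rack.

Emit:
move_arm(
  targets="-1 0 0 0 0 0 5.7; -1 0 0 0 0 0 5.7; -1 0 0 0 0 0 5.7; -1 0 0 0 0 0 0; -1 0 0 0 0 0 0",
)

```text
clock: 0.67
eef_pos: [250.1, -599.8, 231.2]
tool_rot: [-3.141, 0.0, 0.099]
force: [0.1, -0.0, 0.5]
width: 25.4
gripper_force: 0.0
```

Emit:
move_arm(
  targets="-1 2 -3 0 0 0 0; -1 2 -3 0 0 0 0; -1 2 -3 0 0 0 0; -1 2 -3 0 0 0 0; -1 2 -3 0 0 0 0",
)

```text
clock: 1.08
eef_pos: [335.7, -439.6, 231.4]
tool_rot: [3.142, -0.0, 0.099]
force: [0.8, 0.2, -0.6]
width: 0.0
gripper_force: 0.0
```

Emit:
move_arm(
  targets="-1 2.3 -3.4 0 0 0 0; -1 2.3 -3.4 0 0 0 0; -1 2.3 -3.4 0 0 0 0; -1 2.3 -3.4 0 0 0 0; -1 2.3 -3.4 0 0 0 0",
)

```text
clock: 1.5
eef_pos: [434.0, -259.0, 231.6]
tool_rot: [3.141, -0.001, 0.099]
force: [0.4, -0.0, -1.0]
width: 0.2
gripper_force: 0.0
```

Emit:
move_arm(
  targets="-1 2.3 -3.4 0 0 0 0; -1 2.3 -3.4 0 0 0 0; -1 2.3 -3.4 0 0 0 0; -1 2.3 -3.4 0 0 0 0; -1 2.3 -3.4 0 0 0 0",
)

```text
clock: 1.92
eef_pos: [532.1, -78.6, 231.6]
tool_rot: [3.141, -0.001, 0.099]
force: [0.6, 0.2, -0.3]
width: 0.1
gripper_force: 0.0
```

Emit:
move_arm(
  targets="-1 2.3 -3.4 0 0 0 0; -1 2.3 -3.4 0 0 0 0; -1 2.3 -3.4 0 0 0 0; -1 2.3 -3.4 0 0 0 0; -1 0 0 0 0 0 0",
)

```text
clock: 2.33
eef_pos: [612.9, 75.3, 231.1]
tool_rot: [-3.134, -0.004, 0.111]
force: [-0.8, 2.4, -0.2]
width: 0.0
gripper_force: 0.0
```

Emit:
move_arm(
  targets="-1 2.1 -3.1 0 0 0 0; -1 2.1 -3.1 0 0 0 0; -1 0 0 3.8 0 0 0; -1 0 0 3.8 0 0 0; -1 0 0 3.8 0 0 0",
)

```text
clock: 2.75
eef_pos: [646.2, 130.4, 116.5]
tool_rot: [-3.141, -0.002, 0.101]
force: [0.0, 0.1, -0.2]
width: -0.2
gripper_force: 0.0
```

Emit:
move_arm(
  targets="-1 0 0 2 0 0 0; -1 0 0 1.5 0 0 0; -1 0 0 0 0 0 0; -1 0 0 0 0 0 0",
)

```text
clock: 3.08
eef_pos: [645.3, 129.1, 81.8]
tool_rot: [3.142, 0.002, 0.098]
force: [0.1, -0.7, 0.2]
width: -0.2
gripper_force: 0.0
```

Emit:
move_arm(
  targets="-1 0.5 -1.1 1.2 0 0 0; -1 0 0 0.4 0 0 0; -1 0 0 0.3 0 0 0; -1 0 0 0 0 0 0",
)

```text
clock: 3.42
eef_pos: [649.4, 141.4, 63.1]
tool_rot: [-3.142, 0.0, 0.098]
force: [-0.8, -0.2, 0.2]
width: -0.2
gripper_force: 0.0
```

Emit:
move_arm(
  targets="-1 0 0 0.2 0 0 0; -1 0 0 0.2 0 0 0; -1 0 0 0 0 0 0",
)

```text
clock: 3.67
eef_pos: [650.1, 140.6, 60.2]
tool_rot: [3.142, -0.001, 0.096]
force: [-0.3, -0.6, 3.7]
width: -0.2
gripper_force: 1.8
```

Emit:
move_arm(
  targets="-1 0 0 0.1 0 0 0; -1 0 0 0 0 0 0; -1 0 0 0 0 0 0",
)

```text
clock: 3.92
eef_pos: [650.1, 140.7, 60.1]
tool_rot: [-3.142, -0.001, 0.096]
force: [-3.5, -1.1, 9.3]
width: 0.0
gripper_force: 4.9
```

Emit:
move_arm(
  targets="-1 0 0 -1.5 0 0 0; -1 0 2.7 0 0 0 0; -1 0 2.7 0 0 0 0; -1 0 2.6 0 0 0 0; -1 0 0 0 0 0 0",
)

```text
clock: 4.33
eef_pos: [658.2, 51.8, 73.8]
tool_rot: [3.135, -0.001, 0.088]
force: [-0.0, -1.4, -0.3]
width: 0.1
gripper_force: 0.0
```

Emit:
move_arm(
  targets="-1 0 0 0.8 0 0 0; -1 0 0 0.3 0 0 0; -1 0 0 0.2 0 0 0; -1 0 0 0.2 0 0 0; -1 0 0 0 0 0 0",
)

```text
clock: 4.75
eef_pos: [656.5, 62.6, 60.1]
tool_rot: [-3.141, 0.001, 0.098]
force: [-5.8, -1.5, 15.6]
width: -0.0
gripper_force: 8.0
```

Both touches read clear contact forces on the rail. I'll hold here, then do the third.

Emit:
move_arm(
  targets="-1 0 0 0 0 0 0; -1 0 0 -1.5 0 0 0; -1 0 2.7 0 0 0 0; -1 0 2.7 0 0 0 0; -1 0 2.6 0 0 0 0",
)

```text
clock: 5.17
eef_pos: [665.1, -16.6, 73.2]
tool_rot: [-3.141, -0.0, 0.1]
force: [0.7, -0.9, 0.6]
width: -0.0
gripper_force: 0.0
```

Emit:
move_arm(
  targets="-1 0 0 0 0 0 0; -1 0 0 0.7 0 0 0; -1 0 0 0.3 0 0 0; -1 0 0 0.2 0 0 0; -1 0 0 0.2 0 0 0",
)

```text
clock: 5.58
eef_pos: [664.2, -15.4, 60.1]
tool_rot: [-3.139, 0.002, 0.099]
force: [-8.4, 0.5, 23.9]
width: 0.0
gripper_force: 12.3
```

Emit:
move_arm(
  targets="-1 0 0 0 0 0 0; -1 0 0 0 0 0 0",
)

```text
clock: 5.75
eef_pos: [664.2, -15.3, 60.1]
tool_rot: [-3.14, 0.002, 0.099]
force: [-3.3, 0.7, 9.5]
width: -0.0
gripper_force: 4.9
```

Emit:
move_arm(
  targets="-1 0 0 -3.5 0 0 0; -1 0 0 -3.5 0 0 0; -0.5 -3.6 0.7 0 0 0 0; -0.5 -3.6 0.7 0 0 0 0; -0.5 -3.6 0.7 0 0 0 0",
)

```text
clock: 6.17
eef_pos: [558.7, -47.7, 129.6]
tool_rot: [-3.141, -0.001, 0.1]
force: [-1.3, -0.8, 0.2]
width: 21.4
gripper_force: 0.0
```

Emit:
move_arm(
  targets="-0.5 -3.6 0.7 0 0 0 0; -0.5 -3.6 0.7 0 0 0 0; -0.5 -3.6 0.7 0 0 0 0; -0.5 -3.6 0.7 0 0 0 0; -0.5 0 0 0 0 0 -6.1",
)

```text
clock: 6.58
eef_pos: [409.2, -91.4, 128.7]
tool_rot: [-3.139, 0.011, 0.202]
force: [-0.4, 0.3, -0.1]
width: 21.3
gripper_force: 0.0
```

Emit:
move_arm(
  targets="-0.5 0 0 0 0 0 -6.1; -0.5 0 0 0 0 0 -6.1; -0.5 0 0 0 0 0 0; -0.5 0 0 0 0 0 0",
)

```text
clock: 6.92
eef_pos: [419.2, -90.3, 129.3]
tool_rot: [-3.141, -0.001, 0.415]
force: [-0.2, 0.4, 0.2]
width: 21.5
gripper_force: 0.0
```

```bash
python3 - <<'E'
from h import *
d=cam("top")
c=d["color"][...,::-1]
cv2.imwrite("pics/t1.png",cv2.resize(c[120:320,180:420],None,fx=3,fy=3,interpolation=cv2.INTER_CUBIC))
s=read_state();print(s["eef_pos"],s["tool_rot"],s["width"],onz(d,309,289,55))
E
```

```text
[419.10066516 -90.51509636 129.21319302] [-3.14108414e+00 -2.02218941e-04  4.14506229e-01] 21.495636973828955 [348.87989683 -48.95824291  55.        ]
```

View pics/t1.png

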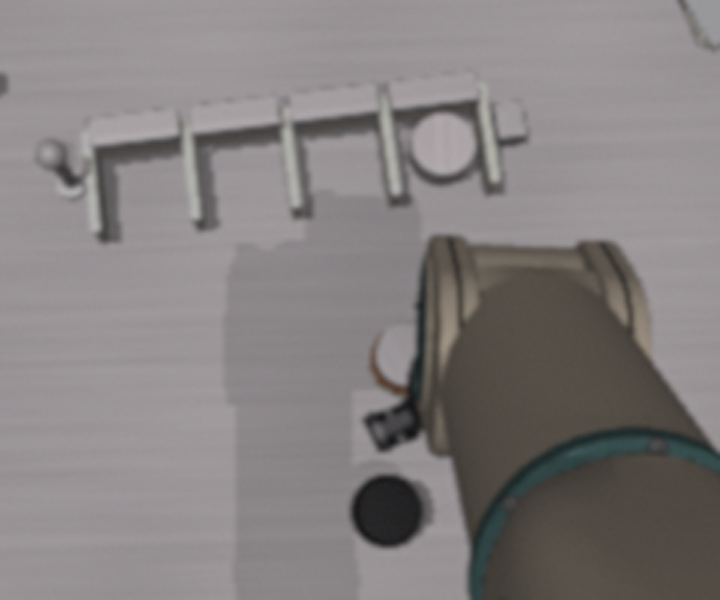

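The gripper sits behind the jar at crop (395,425), with the lid at crop (405,355) unmoved and the black jar clear at (388,510). I'll back off slightly and descend.

Emit:
move_arm(
  targets="-0.5 -0.8 0 0 0 0 0; -0.5 0 0 3.7 0 0 0; -0.5 0 0 3.7 0 0 0; -0.5 0 0 3.7 0 0 0; -0.5 0 0 0 0 0 0",
)

```text
clock: 7.38
eef_pos: [406.6, -99.6, 52.8]
tool_rot: [3.136, 0.02, 0.416]
force: [-0.2, 0.1, -0.1]
width: 21.4
gripper_force: 0.0
```

Emit:
move_arm(
  targets="-0.5 0 0 0.5 0 0 0; -0.5 0 0 0 0 0 0; -0.5 0 0 0 0 0 0",
)

```text
clock: 7.63
eef_pos: [408.8, -99.8, 50.5]
tool_rot: [3.133, 0.015, 0.415]
force: [0.1, 0.9, 1.0]
width: 21.1
gripper_force: 0.0
```

```bash
python3 - <<'E'
from h import *
s=read_state();print(s["qpos"].round(3),s["eef_pos"],s["tool_rot"],s["force"])
E
```

```text
[ 0.27   0.671 -0.159  2.271  0.495  0.243 -1.494] [408.79491697 -99.80502077  50.54739342] [3.13274331 0.01523268 0.4149985 ] [0.09566744 0.92310989 1.03990398]
```

Joint 6 sits at its lower limit (0.23), so with the tool vertical the tip can't get lower at this radius. Instead I'll start the push with the open fingers straddling the jar. The rear finger pushes it outward, which keeps the TCP at a larger radius. First: up, open, and turn by 90°.

Emit:
move_arm(
  targets="-0.5 0 0 -4 0 0 0; -0.5 0 0 -4 0 0 0; -0.5 3 0 0 0 0 0; 1 3 0 0 0 0 -6.9; 1 0 0 0 0 0 -6.9",
)

```text
clock: 8.05
eef_pos: [471.9, -71.4, 132.0]
tool_rot: [3.132, 0.006, 0.664]
force: [1.1, 1.0, 0.4]
width: 44.6
gripper_force: 0.0
```

Emit:
move_arm(
  targets="1 0 0 0 0 0 -6.9; 1 0 0 0 0 0 -6.9; 1 0 0 0 0 0 -6.9; 1 0 0 0 0 0 -6.9; 1 0 0 0 0 0 -6.9",
)

```text
clock: 8.47
eef_pos: [464.2, -74.2, 130.0]
tool_rot: [-3.136, 0.017, 1.265]
force: [-0.9, 0.6, -0.3]
width: 85.4
gripper_force: 0.0
```

Emit:
move_arm(
  targets="1 0 0 0 0 0 -6.9; 1 0 0 0 0 0 -6.9; 1 0 0 0 0 0 -6.9; 1 0 0 0 0 0 -6.9; 1 0 0 0 0 0 -6.9",
)

```text
clock: 8.88
eef_pos: [464.1, -74.3, 129.9]
tool_rot: [-3.127, 0.01, 1.867]
force: [-0.9, -0.1, -0.4]
width: 85.3
gripper_force: 0.0
```

Emit:
move_arm(
  targets="1 0 0 0 0 0 -6.9; 1 0 0 0 0 0 0; 1 0 0 0 0 0 0",
)

```text
clock: 9.13
eef_pos: [464.2, -74.4, 129.5]
tool_rot: [-3.126, 0.008, 1.978]
force: [-0.9, 0.4, -0.2]
width: 85.8
gripper_force: 0.0
```

Emit:
move_arm(
  targets="1 0.5 1.1 0 -0.9 0.5 0; 1 0 0 0 0 0 0; 1 0 0 3.5 0 0 0; 1 0 0 0 0 0 0; 1 0 0 0 0 0 0",
)

```text
clock: 9.55
eef_pos: [471.5, -65.1, 93.3]
tool_rot: [-3.139, -0.001, 1.981]
force: [0.1, 0.3, 0.3]
width: 85.5
gripper_force: 0.0
```

```bash
python3 - <<'E'
from h import *
s=read_state();print(s["qpos"].round(3),s["eef_pos"],s["tool_rot"])
d=cam("side")
c=d["color"][...,::-1]
cv2.imwrite("pics/s1.png",cv2.resize(c[120:300,200:440],None,fx=3,fy=3,interpolation=cv2.INTER_CUBIC))
E
```

```text
[ 0.558  0.717 -0.725  2.099  0.82   0.637 -0.333] [471.46432168 -65.10345578  93.25811839] [-3.13883968e+00 -1.41888315e-03  1.98148006e+00]
```

View pics/s1.png

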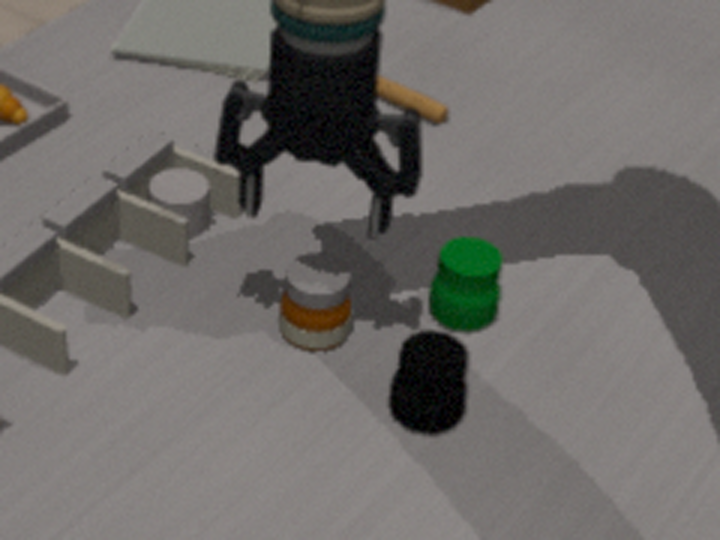

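The open gripper straddles the steel-lidded amber jar at crop (316,305), with the green (465,285) and black (430,380) jars clear of it. Descending.

Emit:
move_arm(
  targets="1 0 0 3 0 0 0; 1 0 0 3 0 0 0; 1 0 0 1.8 0 0 0; 1 0 0 0 0 0 0; 1 0 0 0 0 0 0",
)

```text
clock: 10.02
eef_pos: [473.0, -65.0, 16.5]
tool_rot: [3.141, 0.0, 1.982]
force: [0.7, -0.1, 0.2]
width: 85.3
gripper_force: 0.0
```

```bash
python3 - <<'E'
from h import *
s=read_state();print(s["qpos"].round(3),s["eef_pos"],s["tool_rot"],s["force"])
E
```

```text
[ 0.445  0.831 -0.554  2.131  1.024  0.472 -0.509] [473.04114044 -65.04868797  16.52527595] [3.14110945e+00 4.58995189e-05 1.98160959e+00] [ 0.74599364 -0.1268261   0.15762469]
```

Emit:
move_arm(
  targets="1 0 0 1.2 0 0 0; 1 0 0 0 0 0 0; 1 0 0.6 0 0 0 0; 1 0 0.6 0 0 0 0; 1 0 0.6 0 0 0 0",
)

```text
clock: 10.43
eef_pos: [489.6, -58.7, 5.0]
tool_rot: [-3.142, 0.001, 1.98]
force: [-3.4, -1.0, 2.7]
width: 85.3
gripper_force: 1.7
```

Emit:
move_arm(
  targets="1 0 0.6 0 0 0 0; 1 0 0.6 0 0 0 0; 1 0 0.6 0 0 0 0; 1 0 0.6 0 0 0 0; 1 0 0.6 0 0 0 0",
)

```text
clock: 10.85
eef_pos: [517.1, -46.1, 3.9]
tool_rot: [-3.142, 0.0, 1.981]
force: [-2.8, -1.4, 2.4]
width: 85.3
gripper_force: 1.5
```

Emit:
move_arm(
  targets="1 0 0.6 0 0 0 0; 1 0 0.6 0 0 0 0; 1 0 0 0 0 0 0; 1 0 0 0 0 0 0",
)

```text
clock: 11.18
eef_pos: [529.2, -40.4, 4.0]
tool_rot: [3.138, -0.001, 1.982]
force: [-0.7, 0.1, 0.3]
width: 85.3
gripper_force: 0.0
```

```bash
python3 - <<'E'
from h import *
s=read_state();print(s["qpos"].round(3),s["eef_pos"],s["tool_rot"],s["force"])
d=cam("side")
c=d["color"][...,::-1]
cv2.imwrite("pics/s2.png",cv2.resize(c[120:300,180:420],None,fx=3,fy=3,interpolation=cv2.INTER_CUBIC))
E
```

```text
[ 0.403  0.898 -0.592  1.991  0.963  0.558 -0.465] [529.19818051 -40.43023785   3.97272934] [ 3.13827753e+00 -6.47702832e-04  1.98186080e+00] [-0.6720831   0.13193501  0.31726009]
```

View pics/s2.png

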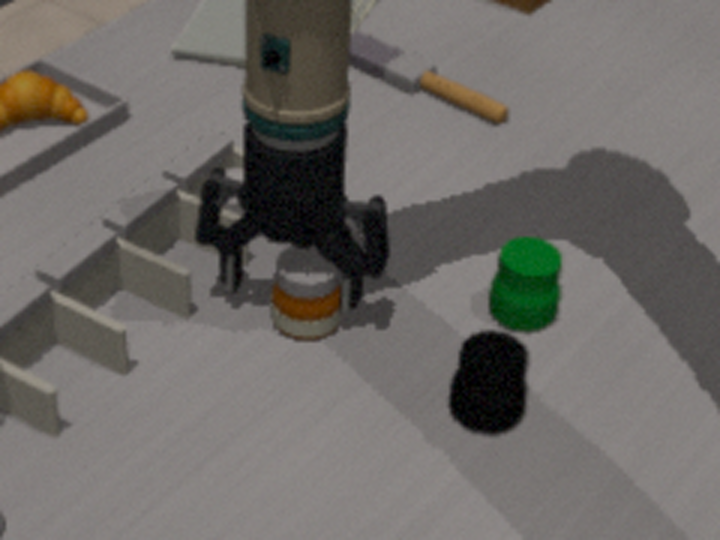

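The jar has moved upright between the fingers, at crop (307,295). I'll lift the hand, go behind the jar, and measure it by the amber mask, calibrated on the first side picture.

Emit:
move_arm(
  targets="1 0 -0.7 0 0 0 0; 1 0 0 0 0 0 0; 1 0 0 -4 0 0 0; 1 0 0 -4 0 0 0; 1 0 0 -4 0 0 0",
)

```text
clock: 11.65
eef_pos: [520.1, -44.1, 124.7]
tool_rot: [-3.14, -0.002, 1.982]
force: [1.3, -0.9, 0.2]
width: 85.5
gripper_force: 0.0
```

Emit:
move_arm(
  targets="-0.5 0 -3.5 0 0 0 6.9; -0.5 0 0 0 0 0 6.9; -0.5 0 0 0 0 0 6.9; -0.5 0 0 0 0 0 6.9; -0.5 0 0 0 0 0 6.9",
)

```text
clock: 12.07
eef_pos: [488.8, -58.7, 124.2]
tool_rot: [3.141, 0.0, 1.373]
force: [-0.6, 0.3, -0.8]
width: 25.7
gripper_force: 0.0
```

Emit:
move_arm(
  targets="-0.5 0 0 0 0 0 6.9; -0.5 0 0 0 0 0 6.9; -0.5 0 0 0 0 0 6.9; -0.5 0 0 0 0 0 6.9; -0.5 0 0 0 0 0 6.9",
)

```text
clock: 12.48
eef_pos: [488.8, -58.4, 124.0]
tool_rot: [3.141, -0.0, 0.771]
force: [0.3, 0.3, -0.1]
width: 21.3
gripper_force: 0.0
```

Emit:
move_arm(
  targets="-0.5 0 0 0 0 0 6.9; -0.5 0 0 0 0 0 6.9; -0.5 0 0 0 0 0 6.9; -0.5 0 0 0 0 0 0; -0.5 0 0 0 0 0 0",
)

```text
clock: 12.9
eef_pos: [488.9, -58.3, 124.0]
tool_rot: [3.141, -0.0, 0.419]
force: [-0.3, 0.0, 0.6]
width: 21.2
gripper_force: 0.0
```

```bash
cat >> h.py <<'E'
RT=np.array([623.7,17.7]);TH=0.097
RR=np.array([[np.cos(TH),-np.sin(TH)],[np.sin(TH),np.cos(TH)]])
def amber(img): # RGB
    hsv=cv2.cvtColor(img,cv2.COLOR_RGB2HSV);m=cv2.inRange(hsv,(8,120,60),(22,255,255))
    m[:, :200]=0;m[:140]=0;m[280:]=0;m[:,420:]=0
    n,l,s,c=cv2.connectedComponentsWithStats(m);
    return [(s[i],c[i]) for i in range(1,n) if s[i][4]>40]
E
python3 - <<'E'
from h import *
a=amber(cv2.imread("pics/side0.png")[...,::-1].copy());d=cam("side");b=amber(d["color"]);print(a,b)
p=np.array([464.6,-69.]);(ua,va)=a[0][1]
for z in (10,15,20,25,30): print(z,onz(d,ua,va,z)[:2]-p)
for q in b:
  w=onz(d,*q[1],20)[:2];print(w,(w-RT)@RR)
s=read_state();print(s["qpos"].round(3),s["eef_pos"],s["tool_rot"],s["width"],(s["eef_pos"][:2]-RT)@RR)
E
```

```text
[(array([320, 144,  29,  17, 162], dtype=int32), array([334.0617284 , 152.08641975])), (array([200, 148,   9,  13,  76], dtype=int32), array([203.15789474, 155.31578947])), (array([294, 218,  23,  13, 165], dtype=int32), array([304.35757576, 224.82424242]))] [(array([321, 144,  28,  16, 158], dtype=int32), array([334.10126582, 152.11392405])), (array([200, 148,   9,  13,  78], dtype=int32), array([203.14102564, 155.30769231])), (array([271, 215,  23,  12, 170], dtype=int32), array([281.97647059, 221.26470588]))]
10 [ 128.22542228 -318.05564536]
15 [ 124.18685243 -311.08413133]
20 [ 120.14828259 -304.1126173 ]
25 [ 116.10971274 -297.14110327]
30 [ 112.0711429  -290.16958925]
[ 584.58021226 -373.06371078] [ -76.78056094 -385.13813226]
[ 857.42752701 -118.069187  ] [ 219.47984903 -157.76699556]
[509.80057722 -37.8115057 ] [-118.74017901  -44.21962985]
[ 0.304  0.593 -0.354  2.046  0.372  0.563 -1.463] [488.96915199 -58.24543986 123.93868116] [ 3.14136820e+00 -3.31274459e-04  4.19222800e-01] 21.335226961854428 [-141.45266444  -62.5400269 ]
```

```bash
cat >> h.py <<'E'
def jar():
    d=cam("side");b=[c for s,c in amber(d["color"]) if 215<c[0]<310 and c[1]>165]
    if not b: return None
    w=onz(d,*b[0],15)[:2]-onz(d,304.36,224.82,15)[:2]+[464.6,-69]
    return w,(w-RT)@RR
E
python3 - <<'E'
from h import *
d=cam("side");print([onz(d,304.36,224.82,z)[:2] for z in (10,20,30)],jar())
t=cam("top")["color"][...,::-1];cv2.imwrite("pics/t2.png",cv2.resize(t[120:320,180:420],None,fx=3,fy=3,interpolation=cv2.INTER_CUBIC))
E
```

```text
[array([468.33087181, -71.20020335]), array([461.95177454, -61.56528304]), array([455.57267726, -51.93036272])] (array([512.90729755, -44.61973285]), array([-116.30742569,  -51.29673232]))
```

View pics/t2.png

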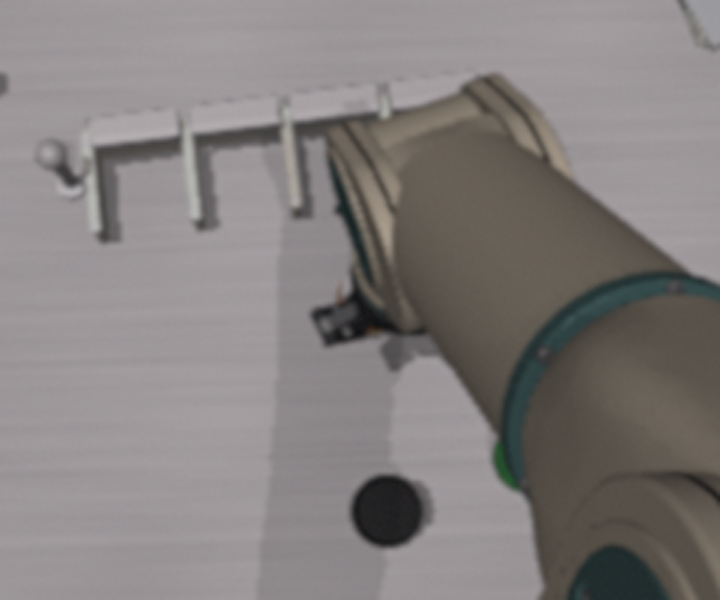

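The arm hides most of the jar in this view. The rear-finger estimate (516,-46) and the side mask (513,-45) agree to within 3 mm. I'll step back and descend behind it.

Emit:
move_arm(
  targets="-0.5 -2 -0.1 0 0 0 0; -0.5 0 0 3.5 0 0 0; -0.5 0 0 3.5 0 0 0; -0.5 0 0 0 0 0 0; -0.5 0 0 0 0 0 0",
)

```text
clock: 13.52
eef_pos: [469.1, -65.1, 52.9]
tool_rot: [-3.14, 0.003, 0.417]
force: [-0.6, 0.4, 0.5]
width: 21.4
gripper_force: 0.0
```

Emit:
move_arm(
  targets="-0.5 0 0 2 0 0 0; -0.5 0 0 1.5 0 0 0; -0.5 0 0 0.8 0 0 0; -0.5 0 0 0 0 0 0; -0.5 0 0 0 0 0 0",
)

```text
clock: 13.93
eef_pos: [471.3, -65.3, 12.0]
tool_rot: [3.141, -0.002, 0.416]
force: [0.1, -0.1, 0.0]
width: 21.4
gripper_force: 0.0
```

```bash
python3 - <<'E'
from h import *
s=read_state();print(s["qpos"].round(3),s["eef_pos"],s["tool_rot"],s["force"],jar())
E
```

```text
[ 0.204  0.781 -0.185  2.144  0.531  0.257 -1.599] [471.30004536 -65.33817181  12.00439053] [ 3.14092864e+00 -1.79349148e-03  4.16066780e-01] [ 0.08632082 -0.07741042  0.0093969 ] (array([512.95888247, -44.49068956]), array([-116.24358568,  -51.17329154]))
```

Emit:
move_arm(
  targets="-0.5 0.6 0 0 0 0 0; -0.5 0.6 0 0 0 0 0; -0.5 0.5 0 0 0 0 0; -0.5 0.5 0 0 0 0 0; -0.5 0.5 0 0 0 0 0",
)

```text
clock: 14.4
eef_pos: [494.6, -54.7, 11.0]
tool_rot: [3.142, 0.002, 0.415]
force: [-5.1, -2.0, 3.5]
width: 21.1
gripper_force: 2.1
```

Emit:
move_arm(
  targets="-0.5 0.5 0 0 0 0 0; -0.5 0.5 0 0 0 0 0; -0.5 0.5 0 0 0 0 0; -0.5 0 0 0 0 0 0; -0.5 0 0 0 0 0 0",
)

```text
clock: 14.82
eef_pos: [510.7, -47.6, 10.9]
tool_rot: [3.142, -0.004, 0.416]
force: [-0.3, 0.8, -0.5]
width: 21.4
gripper_force: 0.0
```

```bash
python3 - <<'E'
from h import *
s=read_state();print(s["eef_pos"],s["tool_rot"],s["force"],jar(),(s["eef_pos"][:2]-RT)@RR)
E
```

```text
[510.66841284 -47.61275822  10.89870059] [ 3.14151425 -0.0036545   0.41629903] [-0.26222063  0.84817155 -0.51946526] (array([544.52250474, -30.37852951]), array([-83.46160417, -40.18434251])) [-118.82565422  -54.05885663]
```

The jar is at rack (-84,-41), lined up with the third gap. I'll back off, align the yaw with the rack and centre.

Emit:
move_arm(
  targets="-0.5 -1.5 0 0 0 0 0; -0.5 0 0 0 0 0 6.1; -0.5 0 0 0 0 0 6.1; -0.5 0 0 0 0 0 6.1; -0.5 0 0 0 0 0 0",
)

```text
clock: 15.28
eef_pos: [496.1, -54.1, 11.0]
tool_rot: [-3.141, -0.002, 0.094]
force: [0.2, 0.4, -0.1]
width: 21.3
gripper_force: 0.0
```

Emit:
move_arm(
  targets="-0.5 0 -0.9 0 0 0 0; -0.5 0 -0.9 0 0 0 0; -0.5 0 0 0 0 0 0; -0.5 0 0 0 0 0 0",
)

```text
clock: 15.62
eef_pos: [493.5, -35.2, 10.9]
tool_rot: [-3.141, -0.001, 0.1]
force: [-0.5, -0.5, -0.5]
width: 21.5
gripper_force: 0.0
```

```bash
python3 - <<'E'
from h import *
s=read_state();print(s["qpos"].round(3),s["eef_pos"],s["tool_rot"],s["force"],jar(),(s["eef_pos"][:2]-RT)@RR)
E
```

```text
[ 0.113  0.791 -0.146  2.093  0.378  0.282 -1.826] [493.51987063 -35.15984627  10.88748201] [-3.14075607e+00 -5.70109910e-04  9.97566322e-02] [-0.49742743 -0.51483472 -0.5300408 ] (array([547.73933653, -27.26871447]), array([-79.95871487, -37.40068972])) [-134.68754524  -40.00368216]
```

Emit:
move_arm(
  targets="-0.5 0.6 0 0 0 0 0; -0.5 0.6 0 0 0 0 0; -0.5 0.6 0 0 0 0 0; -0.5 0.6 0 0 0 0 0; -0.5 0.6 0 0 0 0 0",
)

```text
clock: 16.08
eef_pos: [522.9, -34.1, 10.8]
tool_rot: [3.141, 0.002, 0.096]
force: [-3.7, -0.5, 2.8]
width: 21.5
gripper_force: 1.6
```

Emit:
move_arm(
  targets="-0.5 0.6 0 0 0 0 0; -0.5 0.6 0 0 0 0 0; -0.5 0.6 0 0 0 0 0; -0.5 0.6 0 0 0 0 0; -0.5 0.6 0 0 0 0 0",
)

```text
clock: 16.5
eef_pos: [554.1, -30.7, 10.9]
tool_rot: [-3.141, -0.001, 0.096]
force: [-1.2, 0.5, 0.3]
width: 21.4
gripper_force: 0.8
```

```bash
python3 - <<'E'
from h import *
s=read_state();print(s["qpos"].round(3),s["eef_pos"],s["tool_rot"],s["force"],jar(),(s["eef_pos"][:2]-RT)@RR)
E
```

```text
[ 0.127  0.831 -0.189  1.929  0.353  0.412 -1.802] [554.12688641 -30.65090413  10.88792149] [-3.14136828e+00 -9.92235671e-04  9.63871657e-02] [-1.24878657  0.47693941  0.30095969] (array([594.32281011, -20.60834664]), array([-32.94917843, -35.28314539])) [-73.92874983 -41.38560152]
```

Emit:
move_arm(
  targets="-0.5 0.6 0 0 0 0 0; -0.5 0.6 0 0 0 0 0; -0.5 0.6 0 0 0 0 0; -0.5 0.6 0 0 0 0 0; -0.5 0.6 0 0 0 0 0",
)

```text
clock: 16.97
eef_pos: [584.1, -27.8, 10.9]
tool_rot: [-3.141, -0.001, 0.096]
force: [-0.9, 0.0, -0.1]
width: 21.4
gripper_force: 0.8
```

Emit:
move_arm(
  targets="-0.5 0.4 0 0 0 0 0; -0.5 0.3 0 0 0 0 0; -0.5 0.2 0 0 0 0 0; -0.5 0 0 0 0 0 0",
)

```text
clock: 17.3
eef_pos: [592.5, -27.0, 10.9]
tool_rot: [-3.141, -0.001, 0.096]
force: [-0.9, 0.2, -1.1]
width: 21.5
gripper_force: 0.3
```

```bash
python3 - <<'E'
from h import *
s=read_state();print(s["eef_pos"],s["tool_rot"],s["force"],jar(),(s["eef_pos"][:2]-RT)@RR)
E
```

```text
[592.48185158 -26.97327916  10.9403141 ] [-3.14140505e+00 -9.28239173e-04  9.62997841e-02] [-0.89208659  0.15824084 -1.07218788] (array([637.84309554, -21.49956238]), array([ 10.28021388, -40.38502253])) [-35.39791369 -41.43986449]
```

Emit:
move_arm(
  targets="-0.5 0.2 0 0 0 0 0; -0.5 0.1 0 0 0 0 0; -0.5 0.1 0 0 0 0 0; -0.5 0 0 0 0 0 0",
)

```text
clock: 17.68
eef_pos: [595.5, -26.8, 10.9]
tool_rot: [3.142, 0.001, 0.096]
force: [-3.0, -1.5, 2.8]
width: 21.5
gripper_force: 1.4
```

Emit:
move_arm(
  targets="-0.5 0.1 0 0 0 0 0; -0.5 0.1 0 0 0 0 0; -0.5 0 0 0 0 0 0",
)

```text
clock: 17.93
eef_pos: [595.6, -26.8, 10.8]
tool_rot: [3.141, 0.004, 0.096]
force: [-6.1, -0.2, 5.4]
width: 21.1
gripper_force: 3.4
```

The TCP stalled while the force rose, so the jar is against the wall. I'll hold briefly, back straight out and lift clear.

Emit:
move_arm(
  targets="-0.5 0 0 0 0 0 0; -0.5 -0.3 0 0 0 0 0; -0.5 -2 0 0 0 0 0; -0.5 -3 0 0 0 0 0; -0.5 -3 0 0 0 0 0",
)

```text
clock: 18.35
eef_pos: [516.7, -34.1, 11.2]
tool_rot: [-3.141, -0.005, 0.096]
force: [-0.2, -0.5, 0.4]
width: 21.6
gripper_force: 0.0
```

Emit:
move_arm(
  targets="-0.5 0 0 -4 0 0 0; -0.5 0 0 -4 0 0 0; -0.5 0 0 -4 0 0 0; -0.5 -3 0 -2 0 0 0; -0.5 -3 0 0 0 0 0",
)

```text
clock: 18.77
eef_pos: [461.1, -39.8, 155.4]
tool_rot: [3.141, -0.015, 0.097]
force: [-0.3, -1.3, -1.1]
width: 21.6
gripper_force: 0.0
```

Emit:
move_arm(
  targets="-0.5 -3 0 0 0 0 0; -0.5 0 0 0 0 0 0; -0.5 0 0 0 0 0 0; -0.5 0 0 0 0 0 0",
)

```text
clock: 19.1
eef_pos: [427.8, -43.0, 151.4]
tool_rot: [-3.142, -0.004, 0.096]
force: [0.3, 0.3, -0.7]
width: 21.3
gripper_force: 0.0
```

```bash
python3 - <<'E'
from h import *
s=read_state();print(s["eef_pos"],s["force"],jar())
t=cam("top")["color"][...,::-1];u=cam("side")["color"][...,::-1]
f=lambda c:cv2.resize(c,(400,300),interpolation=cv2.INTER_CUBIC)
cv2.imwrite("pics/fin.png",np.hstack([f(t[120:270,180:380]),f(u[140:290,150:350])]))
E
```

```text
[427.81724775 -42.97895715 151.40772974] [ 0.26194149  0.31016751 -0.68278414] (array([630.29671659, -31.18530464]), array([  1.83126466, -49.29438254]))
```

View pics/fin.png

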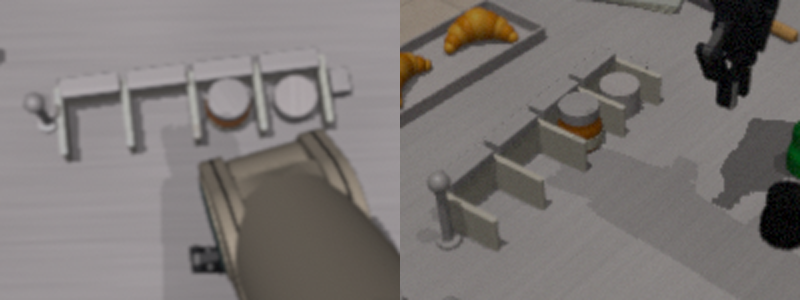

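Jar stands upright in the third gap, lid at top-view crop (229,102), close to the rail. The tin and post are unmoved and the hand is clear. I'll check its position from the lid and hand in.

```bash
python3 - <<'E'
from h import *
d=cam("top");w=onz(d,294.3,170.8,58)[:2];r=(w-RT)@RR;print(w,r)
if -6<r[0]<14 and -56<r[1]<-24: print(order.finish_job())
E
```

```text
[624.80502974 -24.49286526] [ -2.9864577  -42.10154439]
the job is handed in; nothing more can be done
None
```

I touched the rail over the first, second and third gaps from the post, then pushed the jar upright into the third gap until it met the back wall. The job is handed in at about 19 s with the hand clear and no verdict shown. The last camera reading put the jar at rack x about -3 mm (allowed -4 to +12) and 2 mm off the gap's centre line. Camera error is a few mm, so that depth reading sits close to the limit, but the push did end with the jar stalled against the wall.

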